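# Find the heaviest weight tin

## Robot

A 6-joint arm with a two-finger parallel gripper is mounted at the origin on the work surface. World frame = base frame: x ahead of the robot, y to its left, z up, the work surface at z = 0. Lengths are in m, angles in rad, forces in N, time in s.
With the tool pointing down it reaches from about 0.35 to 0.775 m from the base axis. Payload 5.5 kg.
Tool frame: the origin (TCP) lies midway between the tips of the shut fingers; the grasp point (between the pads) lies grip_point_offset behind it (grip_point_offset is the distance from the TCP to the grasp point, in m); z points along the fingers, y is the direction in which the jaws open and shut (so a half turn about z gives the same grasp; the last joint's range is limited). The gripper opens to 85 mm and grips with 20 to 120 N. Pads are 22 mm wide; open, the fingers measure 114 mm over their backs; the gripper's body (76 mm by 85 mm) begins 54 mm behind the grasp point. The pads swing forward as they close: fully open they stand 13 mm farther back than shut.
Start: joints at [1.006, 0.313, 0.046, 1.304, 0, 1.431], TCP at [0.237, 0.524, 0.231] pointing down, gripper open.
Joint ranges: [-2.76, 2.76], [-0.86, 1.69], [-1.03, 1.26], [-2.2, 2.34], [-1.47, 1.5], [-3.14, 3.14]. Speed limits (rad/s): [2.57, 2.57, 3.14, 3.14, 3.14, 3.14].

## Interface

Orientations are given as a unit quaternion [w, x, y, z].
In Python, from workcell import * gives the robot as it stands.
- The arm moves only by the tool send_rows, never from a script. Its argument "series" is one flat list of numbers, 7 for each row, row after row: the shift along the tool's x, y, z in cm, then the turn, a rotation vector about the tool's x, y, z in degrees, then the opening, from 0 (shut) to 1 (fully open). A call has 1 to 10 rows; each row is the pose to reach, as a shift and turn from the pose commanded when the call began, along the tool's axes at that moment; what a row does not reach only later rows make up. A row lasts 1/12 s, in which the tool goes at most 41.7 mm and 7.16 degrees, less where a joint would pass 70% of its speed; a pose out of reach is approached as far as the arm can. A call with a gripper value outside its range is refused whole. The fingers move at their own pace and stop on an object; "newtons" is the grip in N (left out, the last holds). Time passes only in rows, so rows that repeat a pose let the fingers close. It gives the time, the measured TCP pose, the force and the opening at its end, in the units of the state.
- get_state(): the state, without advancing time (a new reading comes with each control period).
- read_camera(name): name is "scene" or "top" or "wrist"; returns the picture (384x512x3 uint8, blue, green, red); there is no depth.
- camera_info(name): a dict with "K" (3x3 intrinsics, pixels), "xyz" and "attitude" of the camera in the world. Camera axes: x right, y down, z forward; pixel columns grow to the right and rows downward; lengths in m; the calibration is good to about 2 mm. The wrist camera is an equidistant fisheye: a pixel r from the principal point sees the ray r / f radians off the axis. A picture is of the moment at which its call begins: read the wrist's pose just before it. camera_info takes no time and is no camera call; for the wrist camera it gives the pose at the moment of the call.
- hand_in(): hands the job in, once; it reports no verdict.
Trained networks look in the newest picture that a camera, given by its name, has taken for a name from the list of things; names that differ only in an ending like _2 or _b are one class to them, and where a whole thing is asked for, a point or a joint stands for the part that bears it (a point fixed in the world has none). Each returns a list of dicts, best first, with "p" (0 to 1); they miss things now and then, are a little off and sometimes report something else, mostly with a low value. They report only what shows in the picture. A call takes as long as a camera call. They do not tell look-alikes from the thing itself.
- silhouettes(camera, label): "pixels" (384x512 bool, what is visible of it) and "box" ([left, top, width, height] in pixels, round what is visible of it).
The state is a dict: "clock": time; "joint_pos": joint angles; "qvel": joint speeds; "tau": joint torques, N m; "tcp_pos": TCP position; "orientation": TCP orientation; "wrist_force": force on the tool from outside, world axes, zero at the start; "ft_torque": the same for the moment, N m; "finger_gap": finger opening in m.
Only numpy, scipy, OpenCV 4.12 (cv2) and the standard library are available. Lean on these libraries where they do the work, as an engineer would, in place of code of your own. Each camera call takes 0.05 s, during which the arm holds its last target. There are 200 camera calls.

## Task

Heft the three identical closed tins one at a time, from the robot's left to its right: lift each a few centimetres clear of the tray, hold it there about a second to feel its weight, and set it back upright in its own compartment, without dropping it, before lifting the next. Then finish holding the heaviest tin up in the gripper, upright and still, its underside well over 15 cm above the table, with the other two standing in their compartments (if the third is the heaviest, simply keep hold of it). Knock no tin over and leave the crayon pot, the plant and the green card box where they are; the program ends with the tin still held up.

Things in the scene. Friction and masses are not known exactly. Their poses are not given: they have to be found in the camera images.
- tin_1: closed tin 1, in the tray's left compartment: aluminium, fixed green lid, 58 mm diameter (lid 59), 74 mm tall. Origin: centre of its underside, z up. Grip the wall 40-60 mm above the underside. All three look the same; each hides a different solid plug that can shift a few mm. They weigh 130-520 g; which is heaviest varies by run; it is over 120 g heavier than the next.
- tin_2: closed tin 2, in the tray's middle compartment: aluminium, fixed green lid, 58 mm diameter (lid 59), 74 mm tall. Origin: centre of its underside, z up. Grip the wall 40-60 mm above the underside. All three look the same; each hides a different solid plug that can shift a few mm. They weigh 130-520 g; which is heaviest varies by run; it is over 120 g heavier than the next.
- tin_3: closed tin 3, in the tray's right compartment: aluminium, fixed green lid, 58 mm diameter (lid 59), 74 mm tall. Origin: centre of its underside, z up. Grip the wall 40-60 mm above the underside. All three look the same; each hides a different solid plug that can shift a few mm. They weigh 130-520 g; which is heaviest varies by run; it is over 120 g heavier than the next.
- tray: wooden tray with three open square compartments in a row, fixed to the table, 122 x 354 x 22 mm, walls and floor 6 mm thick, compartments 116 mm apart. Origin: centre of its underside on the table; its y axis runs along the row, towards the robot's left, x across it away from the robot, z up. It may be turned by up to 0.4 rad.
- place_1 (a point): centre of the floor of the tray's left (tray's +y side) compartment (110 x 110 mm inside), the place of tin_1; 6 mm above the table
- place_2 (a point): centre of the floor of the tray's middle compartment (110 x 110 mm inside), the place of tin_2; 6 mm above the table
- place_3 (a point): centre of the floor of the tray's right (tray's -y side) compartment (110 x 110 mm inside), the place of tin_3; 6 mm above the table
- crayon_pot: white round pot of wax crayons, 72 mm in diameter, 119 mm tall with the crayons; loose, stands past the tray's left end. Origin: centre of its underside
- plant_pot: small terracotta pot with a green plant, 86 mm in diameter, about 130 mm tall; loose, stands past the tray's right end. Origin: centre of its underside
- card_box: flat green closed cardboard box of picture cards, 154 x 204 x 40 mm; loose, lies behind the tray as seen from the robot. Origin: centre of its underside, its long side along its y axis
There are look-alikes about, which are no part of the job. Leave any purple look-alike of the tin_2 alone. Leave any blue look-alike of the tin_3 alone.

How it is judged:
On the way, in this order (a step that is already met when the one before it is completed fails the run):
1. tin_1 is hefted: held in the fingers clear of the tray, underside at least 35 mm above the table, for 0.4 s, while the other two stand in their own compartments (height (world z) of tin_1 above 0.035 m and contact force between the fingers and tin_1 above 1 N and contact force between tin_1 and tray below 0.05 N and horizontal distance between tin_2 and place_2 below 0.04 m and z of each of tin_2, tin_3 in the frame of tray below 0.012 m and angle between each of tin_2, tin_3's own z axis and vertical below 0.15 rad and contact force between each of tin_2, tin_3 and tray above 0.3 N and horizontal distance between tin_3 and place_3 below 0.04 m), for 0.4 s.
2. tin_2 is hefted: held in the fingers clear of the tray, underside at least 35 mm above the table, for 0.4 s, while the other two stand in their own compartments (height (world z) of tin_2 above 0.035 m and contact force between the fingers and tin_2 above 1 N and contact force between tin_2 and tray below 0.05 N and horizontal distance between tin_1 and place_1 below 0.04 m and z of each of tin_1, tin_3 in the frame of tray below 0.012 m and angle between each of tin_1, tin_3's own z axis and vertical below 0.15 rad and contact force between each of tin_1, tin_3 and tray above 0.3 N and horizontal distance between tin_3 and place_3 below 0.04 m), for 0.4 s.
3. tin_3 is hefted: held in the fingers clear of the tray, underside at least 35 mm above the table, for 0.4 s, while the other two stand in their own compartments (height (world z) of tin_3 above 0.035 m and contact force between the fingers and tin_3 above 1 N and contact force between tin_3 and tray below 0.05 N and horizontal distance between tin_1 and place_1 below 0.04 m and z of each of tin_1, tin_2 in the frame of tray below 0.012 m and angle between each of tin_1, tin_2's own z axis and vertical below 0.15 rad and contact force between each of tin_1, tin_2 and tray above 0.3 N and horizontal distance between tin_2 and place_2 below 0.04 m), for 0.4 s.
At the end, for the whole second after the job is handed in: The heaviest tin is held up by the fingers alone, still (under 30 mm/s), within 15 degrees of upright, underside over 150 mm above the table; the other two stand let go in their own compartments, each pressing on the tray with under 3.3 N, as only the two lighter ones do (((height (world z) of tin_1 above 0.15 m and angle between tin_1's own z axis and vertical below 0.26 rad and linear speed of tin_1 below 0.03 m/s and contact force between the fingers and tin_1 above 1 N and contact force between tin_1 and tray below 0.05 N and horizontal distance between tin_2 and place_2 below 0.04 m and z of each of tin_2, tin_3 in the frame of tray below 0.012 m and angle between each of tin_2, tin_3's own z axis and vertical below 0.15 rad and contact force between tin_2 and tray between 0.3 and 3.3 N and contact force between each of tin_2, tin_3 and the fingers below 0.05 N and contact force between tin_1 and tin_2 below 0.05 N and horizontal distance between tin_3 and place_3 below 0.04 m and contact force between tin_3 and tray between 0.3 and 3.3 N and contact force between tin_1 and tin_3 below 0.05 N and contact force between tin_1 and crayon_pot below 0.05 N and contact force between tin_1 and plant_pot below 0.05 N and contact force between tin_1 and card_box below 0.05 N) or (height (world z) of tin_2 above 0.15 m and angle between tin_2's own z axis and vertical below 0.26 rad and linear speed of tin_2 below 0.03 m/s and contact force between the fingers and tin_2 above 1 N and contact force between tin_2 and tray below 0.05 N and horizontal distance between tin_1 and place_1 below 0.04 m and z of each of tin_1, tin_3 in the frame of tray below 0.012 m and angle between each of tin_1, tin_3's own z axis and vertical below 0.15 rad and contact force between tin_1 and tray between 0.3 and 3.3 N and contact force between each of tin_1, tin_3 and the fingers below 0.05 N and contact force between tin_2 and tin_1 below 0.05 N and horizontal distance between tin_3 and place_3 below 0.04 m and contact force between tin_3 and tray between 0.3 and 3.3 N and contact force between tin_2 and tin_3 below 0.05 N and contact force between tin_2 and crayon_pot below 0.05 N and contact force between tin_2 and plant_pot below 0.05 N and contact force between tin_2 and card_box below 0.05 N) or (height (world z) of tin_3 above 0.15 m and angle between tin_3's own z axis and vertical below 0.26 rad and linear speed of tin_3 below 0.03 m/s and contact force between the fingers and tin_3 above 1 N and contact force between tin_3 and tray below 0.05 N and horizontal distance between tin_1 and place_1 below 0.04 m and z of each of tin_1, tin_2 in the frame of tray below 0.012 m and angle between each of tin_1, tin_2's own z axis and vertical below 0.15 rad and contact force between tin_1 and tray between 0.3 and 3.3 N and contact force between each of tin_1, tin_2 and the fingers below 0.05 N and contact force between tin_3 and tin_1 below 0.05 N and horizontal distance between tin_2 and place_2 below 0.04 m and contact force between tin_2 and tray between 0.3 and 3.3 N and contact force between tin_3 and tin_2 below 0.05 N and contact force between tin_3 and crayon_pot below 0.05 N and contact force between tin_3 and plant_pot below 0.05 N and contact force between tin_3 and card_box below 0.05 N))); the arm keeps its last pose, push and grip.
It fails at once if the crayon pot, the plant or the card box moved more than 20 mm or tipped (distance of any of crayon_pot, plant_pot, card_box from where it was at the start of the episode above 0.02 m or angle between any of crayon_pot, plant_pot, card_box's own z axis and vertical above 0.3 rad).
It fails at once if a tin tipped over (more than 40 degrees) (angle between any of tin_1, tin_2, tin_3's own z axis and vertical above 0.7 rad).
It fails at once if a tin dropped (falling free at more than 0.5 m/s, about 13 mm) ((linear speed of tin_1 above 0.5 m/s and contact force between the fingers and tin_1 below 0.05 N) or (linear speed of tin_2 above 0.5 m/s and contact force between the fingers and tin_2 below 0.05 N) or (linear speed of tin_3 above 0.5 m/s and contact force between the fingers and tin_3 below 0.05 N)).
It also fails if it takes over 61 s, if anything falls off the work surface, if the arm or the gripper's body presses on something with over 40 N, if the wrist force passes 120 N, or if a joint passes its speed limit or range.

## Working session

There is one attempt and no reset: what is moved stays moved. The work goes in short steps, Python scripts to look and compute and a tool call to move; the robot and the scene stay as the last step left them, time stands still between calls to the robot, and variables do not carry over. Pictures are saved under pics/ and viewed, about 8 in all and at most 12, crops included, and the job is handed in when it is done.

Besides the shell and the picture viewer there is one more tool, called after "Emit:" by a JSON object that holds its "op" and its "data", one argument or row to a line. send_rows: Moves the arm, as the interface text tells. Its arguments: {"type":"object","properties":{"series":{"type":"array"},"newtons":{"type":"number"}},"required":["series"]}

```bash
mkdir -p pics; ls; python3 - <<'E'
from workcell import *
import cv2
s=get_state()
for k in s: print(k,s[k])
try: print(grip_point_offset)
except Exception as e: print(e)
for n in("scene","top"):
    im=read_camera(n); cv2.imwrite(f"pics/{n}0.png",im); print(n,camera_info(n))
    for l in ("tin_1","tray","crayon_pot","plant_pot","card_box"):
        for d in silhouettes(n,l): 
            if d["p"]>.2: print(l,round(d["p"],2),d["box"])
a=cv2.imread("pics/scene0.png");b=cv2.imread("pics/top0.png")
cv2.imwrite("pics/both0.png",cv2.resize(cv2.vconcat([a,b]),(0,0),fx=.78,fy=.78))
E
```

```text
pics
clock 0.0
joint_pos [ 1.00640023e+00  3.13997019e-01  4.49621370e-02  1.30359687e+00
 -1.71385265e-05  1.43121602e+00]
qvel [-0.00079032 -0.00021772  0.00115461 -0.00242462  0.00106362 -0.00092967]
tau [-8.12183607e-04 -4.80624354e+01  2.98532796e+01  1.94638758e-02
 -1.55298671e-04 -5.26145953e-06]
tcp_pos [0.23671099 0.52344698 0.23040391]
orientation [-3.08351369e-04  2.10814191e-01  9.77525721e-01 -8.64401877e-04]
wrist_force [-0.28258691 -0.08935582 -0.63817471]
ft_torque [-0.07016603  0.03239285  0.00804963]
finger_gap 0.08551649561911137
0.0187
scene {'K': array([[389.61575461,   0.        , 262.12568515],
       [  0.        , 389.61575461, 187.24237873],
       [  0.        ,   0.        ,   1.        ]]), 'xyz': array([ 1.08716978, -0.31047813,  0.67303526]), 'attitude': array([-0.33393245,  0.82359756,  0.42755875, -0.16543786])}
tin_1 0.91 [266.8, 119.9, 23.0, 30.7]
tin_1 0.86 [228.2, 140.6, 28.8, 39.9]
tin_1 0.83 [199.1, 220.8, 31.7, 48.2]
tin_1 0.81 [195.0, 161.8, 28.7, 41.7]
tin_1 0.73 [229.4, 187.7, 33.3, 47.9]
tray 0.8 [166.1, 130.0, 144.6, 92.6]
crayon_pot 0.94 [301.7, 88.2, 28.1, 44.0]
plant_pot 0.91 [105.8, 174.3, 43.1, 53.9]
card_box 0.73 [261.9, 152.6, 113.3, 87.2]
top {'K': array([[429.06343711,   0.        , 257.71762093],
       [  0.        , 429.06343711, 195.67568486],
       [  0.        ,   0.        ,   1.        ]]), 'xyz': array([0.49751754, 0.02835469, 1.14525423]), 'attitude': array([-0.02791094,  0.71585125, -0.69706784,  0.02957009])}
tin_1 0.91 [181.3, 227.3, 27.7, 23.0]
tin_1 0.9 [271.4, 211.5, 26.5, 23.5]
tin_1 0.87 [266.5, 165.0, 22.4, 27.4]
tin_1 0.77 [230.3, 220.9, 26.4, 17.0]
tin_1 0.64 [299.2, 153.4, 24.5, 26.4]
tray 0.57 [174.6, 206.9, 139.6, 56.4]
tray 0.57 [170.0, 132.1, 82.7, 58.6]
crayon_pot 0.75 [113.2, 233.5, 38.1, 32.9]
plant_pot 0.91 [338.1, 220.0, 34.8, 38.6]
card_box 0.64 [169.8, 132.8, 80.3, 57.5]
```

View pics/both0.png

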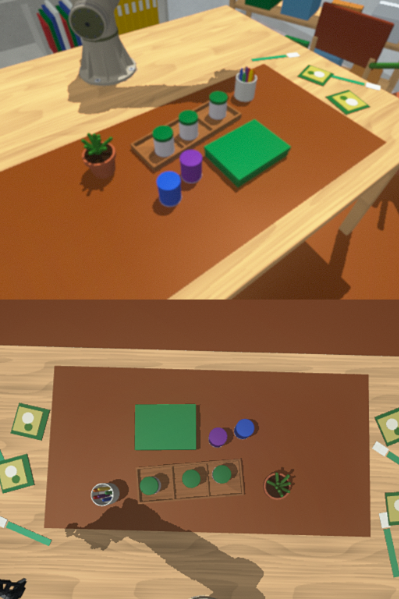

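```bash
cat > h.py <<'E'
from workcell import *
import cv2, numpy as np
from scipy.spatial.transform import Rotation as R
def rot(q): return R.from_quat([q[1],q[2],q[3],q[0]])
def ray_plane(c,uv,z,fish=False):
    K=np.array(c["K"]);u=(uv[0]-K[0,2])/K[0,0];v=(uv[1]-K[1,2])/K[1,1]
    if fish:
        r=np.hypot(u,v);d=np.array([u/r*np.sin(r),v/r*np.sin(r),np.cos(r)]) if r>1e-9 else np.array([0,0,1.])
    else: d=np.array([u,v,1.])
    d=rot(c["attitude"]).apply(d);o=np.array(c["xyz"]);return o+d*(z-o[2])/d[2]
def proj(c,p):
    K=np.array(c["K"]);q=rot(c["attitude"]).inv().apply(np.array(p)-c["xyz"]);return (K@(q.T/q.T[2]))[:2].T
E
python3 - <<'E'
from h import *
read_camera("top");c=camera_info("top")
for l,h in (("tin_1",.043),("crayon_pot",.06),("plant_pot",.065),("card_box",.04),("tray",.01)):
    for d in silhouettes("top",l):
        if d["p"]<.4: continue
        m=d["pixels"]; (cx,cy),(w,hh),a=cv2.minAreaRect(np.argwhere(m)[:,::-1].astype(np.float32))
        v,u=np.argwhere(m).mean(0)
        g=ray_plane(c,(u,v),h); print(l,round(d["p"],2),(round(u),round(v)),g.round(3),"rect",ray_plane(c,(cx,cy),h)[:2].round(3),round(w),round(hh),round(a,1))
E
```

```text
tin_1 0.8 (284, 224) [ 0.517 -0.042  0.043] rect [ 0.518 -0.041] 23 25 90.0
tin_1 0.79 (278, 176) [ 0.639 -0.025  0.043] rect [ 0.639 -0.024] 23 25 26.6
tin_1 0.76 (312, 165) [ 0.67  -0.113  0.043] rect [ 0.67  -0.112] 22 27 45.0
tin_1 0.73 (192, 238) [0.475 0.193 0.043] rect [0.473 0.192] 23 26 90.0
tin_1 0.7 (245, 229) [0.5   0.058 0.043] rect [0.501 0.059] 22 21 90.0
crayon_pot 0.86 (134, 249) [0.443 0.334 0.06 ] rect [0.444 0.334] 29 35 63.4
crayon_pot 0.46 (244, 233) [0.49 0.06 0.06] rect [0.49  0.063] 48 136 85.3
plant_pot 0.87 (355, 239) [ 0.484 -0.219  0.065] rect [ 0.484 -0.219] 35 34 14.9
card_box 0.86 (212, 163) [0.669 0.148 0.04 ] rect [0.67  0.149] 58 77 90.0
card_box 0.72 (134, 249) [0.443 0.34  0.04 ] rect [0.442 0.341] 28 35 90.0
tray 0.85 (244, 233) [0.49  0.061 0.01 ] rect [0.492 0.065] 48 137 85.0
tray 0.42 (134, 249) [0.441 0.347 0.01 ] rect [0.441 0.347] 28 36 76.0
```

The scene view shows three green-lidded tins in the tray, the pot past the left end, the plant at the right, and purple and blue look-alikes behind. The networks' five "tins" include those two. The tray centre is near (0.491, 0.062), turned a few degrees. Next I'll move above tin_1 for a close look.

```bash
cat >> h.py <<'E'
def rows(p,yaw=None):
    "shift cm + turn deg in current tool axes to reach TCP p, tool y at world angle yaw (mod pi), pointing down"
    s=get_state();r=rot(s["orientation"]);d=r.inv().apply(np.array(p)-s["tcp_pos"])*100
    t=np.zeros(3)
    if yaw is not None:
        z=np.array([0,0,-1.]);opts=[]
        for k in (0,np.pi):
            y=np.array([np.cos(yaw+k),np.sin(yaw+k),0]);M=R.from_matrix(np.array([np.cross(y,z),y,z]).T)
            opts.append((r.inv()*M).as_rotvec(degrees=True))
        t=min(opts,key=np.linalg.norm)
    print("shift",d.round(2),"turn",t.round(2),"clock",round(s["clock"],2))
E
python3 - <<'E'
from h import *
rows([.475,.19,.23],0.12)
im=read_camera("top");c=camera_info("top")
hsv=cv2.cvtColor(im,cv2.COLOR_BGR2HSV)
m=cv2.inRange(hsv,(45,90,25),(85,255,255))
n,l,st,ce=cv2.connectedComponentsWithStats(m)
for i in range(1,n):
    if st[i,4]>100: print(st[i],ce[i].round(1),ray_plane(c,ce[i],.08)[:2].round(3))
E
```

```text
shift [-35.45 -20.62   0.13] turn [ 1.000e-02 -0.000e+00  5.879e+01] clock 0.9
[ 14 133  50  47 574] [ 44.4 157.7] [0.665 0.564]
[ 173  134   79   59 4607] [211.9 163.2] [0.663 0.144]
[481 139  31  49 252] [496.7 160.6] [ 0.689 -0.571]
[  0 194  44  54 620] [ 24.6 220.2] [0.508 0.602]
[496 195  16  16 120] [504.2 202.4] [ 0.584 -0.588]
[273 212  23  24 424] [284.2 223.6] [ 0.517 -0.041]
[234 218  23  23 425] [244.8 229.2] [0.5   0.057]
[342 222  31  26 250] [359.1 234.8] [ 0.494 -0.226]
[179 227  24  24 445] [190.5 238.3] [0.474 0.19 ]
[494 247  18  42 174] [501.6 265. ] [ 0.429 -0.578]
[  8 285  58  31 476] [ 36.5 299.8] [0.315 0.559]
[492 294  20  62 462] [501.9 324.6] [ 0.285 -0.576]
```

Emit:
{"op": "send_rows", "data": {
  "series": [-35.4, -20.6, 0.1, 0, 0, 58.8, 1, -35.4, -20.6, 0.1, 0, 0, 58.8, 1, -35.4, -20.6, 0.1, 0, 0, 58.8, 1, -35.4, -20.6, 0.1, 0, 0, 58.8, 1, -35.4, -20.6, 0.1, 0, 0, 58.8, 1, -35.4, -20.6, 0.1, 0, 0, 58.8, 1, -35.4, -20.6, 0.1, 0, 0, 58.8, 1, -35.4, -20.6, 0.1, 0, 0, 58.8, 1, -35.4, -20.6, 0.1, 0, 0, 58.8, 1, -35.4, -20.6, 0.1, 0, 0, 58.8, 1],
  "newtons": 40
}}

```text
clock: 1.78
tcp_pos: [0.476, 0.1879, 0.2305]
orientation: [0.0, 0.664, 0.747, 0.0]
wrist_force: [0.4, 0.7, 0.1]
finger_gap: 0.0859
```

Emit:
{"op": "send_rows", "data": {
  "series": [0, 0, 0, 0, 0, 0, 1, 0, 0, 0, 0, 0, 0, 1, 0, 0, 0, 0, 0, 0, 1]
}}

```text
clock: 2.03
tcp_pos: [0.4744, 0.1903, 0.2302]
orientation: [-0.0, 0.664, 0.748, -0.0]
wrist_force: [0.4, -0.3, -0.3]
finger_gap: 0.0855
```

```bash
python3 - <<'E'
from h import *
s=get_state();print(s["clock"],s["tcp_pos"].round(4),rot(s["orientation"]).as_matrix().round(3).tolist(),s["wrist_force"].round(2))
c=camera_info("wrist");im=read_camera("wrist");cv2.imwrite("pics/w1.png",im)
print(c)
hsv=cv2.cvtColor(im,cv2.COLOR_BGR2HSV)
m=cv2.inRange(hsv,(45,90,25),(85,255,255));m=cv2.morphologyEx(m,cv2.MORPH_OPEN,np.ones((3,3)))
n,l,st,ce=cv2.connectedComponentsWithStats(m)
for i in range(1,n):
    if st[i,4]>300: print(st[i],ce[i].round(1),ray_plane(c,ce[i],.078,1)[:2].round(4))
E
```

```text
2.0333 [0.4744 0.1903 0.2302] [[-0.119, 0.993, -0.001], [0.993, 0.119, 0.0], [0.0, -0.001, -1.0]] [ 0.37 -0.35 -0.3 ]
{'K': array([[297.31863964,   0.        , 262.46332211],
       [  0.        , 297.31863964, 194.87966861],
       [  0.        ,   0.        ,   1.        ]]), 'xyz': array([0.46587391, 0.26690463, 0.3720907 ]), 'attitude': array([0.15628892, 0.98592707, 0.05873451, 0.00847653])}
[  335   135   131   149 13723] [399.9 205.9] [0.6333 0.1774]
[ 233  151   57   56 2479] [261.3 178.3] [0.4734 0.1895]
[ 246  265   48   42 1627] [269.5 285.5] [0.4986 0.0597]
[254 325  36  13 337] [270.8 331.2] [ 0.5104 -0.0167]
```

View pics/w1.png

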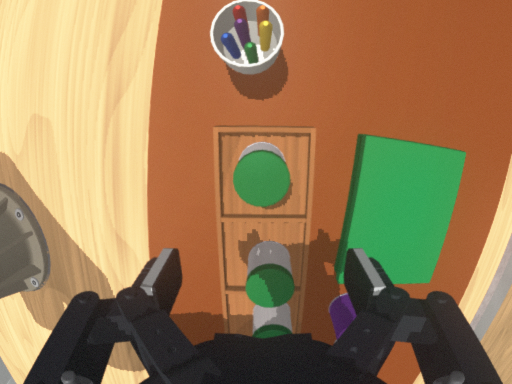

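The wrist view shows tin_1's lid at (261,178), tins 2 and 3 below it, and the tray aligned with the tool. The tin is 1 mm off the TCP. Next I'll descend and grip.

Emit:
{"op": "send_rows", "data": {
  "series": [-0.1, -0.1, 4, 0, 0, 0, 1, -0.1, -0.1, 8, 0, 0, 0, 1, -0.1, -0.1, 12, 0, 0, 0, 1, -0.1, -0.1, 15.5, 0, 0, 0, 1, -0.1, -0.1, 18, 0, 0, 0, 1, -0.1, -0.1, 19.3, 0, 0, 0, 1, -0.1, -0.1, 19.8, 0, 0, 0, 1, -0.1, -0.1, 19.8, 0, 0, 0, 1, -0.1, -0.1, 19.8, 0, 0, 0, 0.5, -0.1, -0.1, 19.8, 0, 0, 0, 0.5],
  "newtons": 50
}}

```text
clock: 2.92
tcp_pos: [0.4748, 0.1901, 0.0338]
orientation: [0.001, 0.663, 0.749, 0.001]
wrist_force: [-0.0, -1.0, -1.2]
finger_gap: 0.064
```

Emit:
{"op": "send_rows", "data": {
  "series": [0, 0, 0, 0, 0, 0, 0, 0, 0, 0, 0, 0, 0, 0, 0, 0, 0, 0, 0, 0, 0, 0, 0, 0, 0, 0, 0, 0, 0, 0, 0, 0, 0, 0, 0, 0, 0, 0, 0, 0, 0, 0]
}}

```text
clock: 3.42
tcp_pos: [0.4744, 0.1899, 0.0341]
orientation: [0.0, 0.663, 0.748, 0.001]
wrist_force: [-2.3, 0.8, 4.8]
finger_gap: 0.0576
```

Emit:
{"op": "send_rows", "data": {
  "series": [0, 0, -0.3, 0, 0, 0, 0, 0, 0, -1, 0, 0, 0, 0, 0, 0, -2, 0, 0, 0, 0, 0, 0, -3, 0, 0, 0, 0, 0, 0, -4, 0, 0, 0, 0, 0, 0, -5, 0, 0, 0, 0, 0, 0, -5.7, 0, 0, 0, 0, 0, 0, -6, 0, 0, 0, 0, 0, 0, -6, 0, 0, 0, 0, 0, 0, -6, 0, 0, 0, 0]
}}

```text
clock: 4.25
tcp_pos: [0.4737, 0.1892, 0.0923]
orientation: [0.0, 0.664, 0.748, 0.0]
wrist_force: [-0.4, -0.0, -5.0]
finger_gap: 0.0571
```

Emit:
{"op": "send_rows", "data": {
  "series": [0, 0, 0, 0, 0, 0, 0, 0, 0, 0, 0, 0, 0, 0, 0, 0, 0, 0, 0, 0, 0, 0, 0, 0, 0, 0, 0, 0, 0, 0, 0, 0, 0, 0, 0]
}}

```text
clock: 4.67
tcp_pos: [0.4736, 0.1892, 0.092]
orientation: [-0.0, 0.664, 0.748, -0.0]
wrist_force: [0.8, -0.1, -4.3]
finger_gap: 0.0571
```

```bash
cat > weigh.py <<'E'
from h import *
F=[];T=[];G=[]
for i in range(6):
    read_camera("top" if i else "wrist"); s=get_state(); F.append(s["wrist_force"]);T.append(s["ft_torque"]);G.append(s["tau"])
print(s["clock"],s["tcp_pos"].round(4),s["orientation"].round(3),s["finger_gap"].round(4));print(np.round(F,2)[:,2],np.mean(F,0).round(2),np.mean(T,0).round(2),np.mean(G,0).round(2))
E
python3 weigh.py; python3 - <<'E'
from h import *
c=camera_info("wrist");im=read_camera("wrist")
cv2.imwrite("pics/w2.png",im)
E
```

```text
Traceback (most recent call last):
  File "weigh.py", line 5, in <module>
    print(s["clock"],s["tcp_pos"].round(4),s["orientation"].round(3),s["finger_gap"].round(4));print(np.round(F,2)[:,2],np.mean(F,0).round(2),np.mean(T,0).round(2),np.mean(G,0).round(2))
                                                                     ^^^^^^^^^^^^^^^^^^^^^
AttributeError: 'float' object has no attribute 'round'
```

View pics/w2.png

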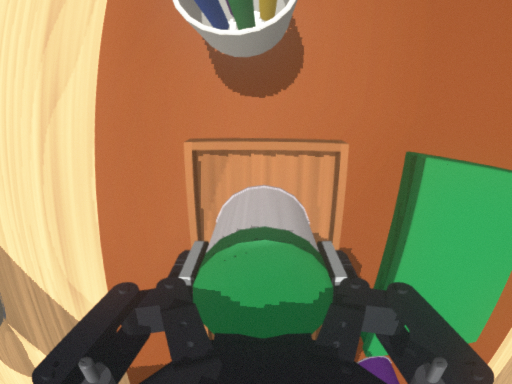

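The wrist view shows tin_1 held upright between the pads, clear of its compartment.

```bash
sed -i 's/s\["finger_gap"\].round(4)/s["finger_gap"]/' weigh.py; python3 weigh.py
```

```text
5.3167 [0.4738 0.1893 0.0923] [-0.     0.664  0.748  0.   ] 0.0570399753077327
[-3.87 -3.41 -3.59 -4.01 -3.92 -3.96] [-0.37 -0.03 -3.79] [-0.   -0.02  0.01] [ -0.   -44.67  27.96   0.     0.    -0.  ]
```

Emit:
{"op": "send_rows", "data": {
  "series": [0, 0, 1, 0, 0, 0, 0, 0, 0, 2, 0, 0, 0, 0, 0, 0, 3, 0, 0, 0, 0, 0, 0, 4, 0, 0, 0, 0, 0, 0, 4.8, 0, 0, 0, 0, 0, 0, 5.3, 0, 0, 0, 0, 0, 0, 5.6, 0, 0, 0, 0, 0, 0, 5.8, 0, 0, 0, 0, 0, 0, 6, 0, 0, 0, 0, 0, 0, 6, 0, 0, 0, 0]
}}

```text
clock: 6.15
tcp_pos: [0.4733, 0.1891, 0.0342]
orientation: [0.0, 0.664, 0.748, -0.0]
wrist_force: [-6.9, -1.8, 11.4]
finger_gap: 0.0567
```

Emit:
{"op": "send_rows", "data": {
  "series": [0, 0, 0, 0, 0, 0, 0, 0, 0, 0, 0, 0, 0, 0.7, 0, 0, 0, 0, 0, 0, 0.85, 0, 0, 0, 0, 0, 0, 1, 0, 0, 0, 0, 0, 0, 1, 0, 0, 0, 0, 0, 0, 1, 0, 0, -2, 0, 0, 0, 1, 0, 0, -5, 0, 0, 0, 1, 0, 0, -9, 0, 0, 0, 1, 0, 0, -13, 0, 0, 0, 1]
}}

```text
clock: 6.98
tcp_pos: [0.4728, 0.189, 0.1629]
orientation: [-0.001, 0.664, 0.748, -0.001]
wrist_force: [0.6, 1.0, 0.7]
finger_gap: 0.0855
```

```bash
cat > look.py <<'E'
from h import *
import sys
im=read_camera("top");c=camera_info("top");s=get_state();print(s["clock"],s["tcp_pos"].round(4),s["wrist_force"].round(2))
for n in ("top","wrist"):
    c=camera_info(n);im=read_camera(n);cv2.imwrite(f"pics/{n}_{s['clock']:.1f}.png",im)
    hsv=cv2.cvtColor(im,cv2.COLOR_BGR2HSV)
    m=cv2.inRange(hsv,(45,90,25),(85,255,255));m=cv2.morphologyEx(m,cv2.MORPH_OPEN,np.ones((3,3)))
    k,l,st,ce=cv2.connectedComponentsWithStats(m)
    for i in range(1,k):
        g=ray_plane(c,ce[i],.08,n=="wrist")
        if st[i,4]>100 and abs(g[0]-.49)<.1 and -.15<g[1]<.25: print(n,st[i],g[:2].round(4))
E
python3 look.py; python3 -c "
from h import *
rows([.499,.058,.16],.12)"
```

```text
7.0333 [0.4774 0.1901 0.1717] [2.6  0.78 4.87]
top [273 213  23  23 412] [ 0.5164 -0.0407]
top [234 218  23  23 425] [0.4998 0.057 ]
top [190 227  13  23 211] [0.4758 0.1765]
wrist [ 221  163   70   68 3761] [0.4737 0.1902]
wrist [340 285  15  26 220] [0.5754 0.0928]
wrist [ 238  295   57   44 1999] [0.4978 0.0644]
shift [-13.36   0.64   0.6 ] turn [ 0.46 -0.05 -0.01] clock 7.13
```

Emit:
{"op": "send_rows", "data": {
  "series": [-4, 0.3, 0, 0, 0, 0, 1, -8, 0.6, 0, 0, 0, 0, 1, -11.5, 0.9, 0, 0, 0, 0, 1, -13.4, 1, 0, 0, 0, 0, 1, -13.4, 1, 0, 0, 0, 0, 1, -13.4, 1, 0, 0, 0, 0, 1, -13.4, 1, 0, 0, 0, 0, 1, -13.4, 1, 0, 0, 0, 0, 1]
}}

```text
clock: 7.8
tcp_pos: [0.4991, 0.0583, 0.1617]
orientation: [-0.001, 0.663, 0.749, -0.0]
wrist_force: [0.3, -0.0, -0.1]
finger_gap: 0.0855
```

```bash
python3 look.py; python3 weigh.py;python3 -c "
from h import *
rows([.4995,.0575,.0325],.12)"
```

```text
7.85 [0.4992 0.0584 0.1619] [0.24 0.37 0.77]
top [275 213  21  23 398] [ 0.5159 -0.0419]
top [180 228   9  21 158] [0.4744 0.2051]
wrist [ 211    0   78   70 4409] [0.4744 0.1858]
wrist [ 226  166   72   70 3963] [0.4992 0.0578]
wrist [ 237  270   61   54 2587] [ 0.5153 -0.0359]
8.25 [0.4997 0.0577 0.1624] [0.    0.663 0.748 0.   ] 0.08564276314980339
[-0.15  0.12 -0.71  1.73  0.61 -0.16] [0.   0.26 0.24] [ 0.01  0.01 -0.  ] [ 2.000e-02 -4.053e+01  2.840e+01  0.000e+00  0.000e+00  0.000e+00]
shift [-1.000e-02 -3.000e-02  1.299e+01] turn [ 0.01 -0.    0.01] clock 8.25
```

Aligned on tin_2, with unloaded force near 0. Tin_1's weight is therefore about 3.8 N.

Emit:
{"op": "send_rows", "data": {
  "series": [0, 0, 4, 0, 0, 0, 1, 0, 0, 8, 0, 0, 0, 1, 0, 0, 11, 0, 0, 0, 1, 0, 0, 12.5, 0, 0, 0, 1, 0, 0, 13, 0, 0, 0, 1, 0, 0, 13, 0, 0, 0, 1, 0, 0, 13, 0, 0, 0, 0.5, 0, 0, 13, 0, 0, 0, 0.5, 0, 0, 13, 0, 0, 0, 0, 0, 0, 13, 0, 0, 0, 0],
  "newtons": 50
}}

```text
clock: 9.08
tcp_pos: [0.5006, 0.0573, 0.034]
orientation: [0.001, 0.664, 0.748, 0.001]
wrist_force: [-3.9, -0.8, 6.9]
finger_gap: 0.0561
```

Emit:
{"op": "send_rows", "data": {
  "series": [0, 0, 0, 0, 0, 0, 0, 0, 0, 0, 0, 0, 0, 0, 0, 0, 0, 0, 0, 0, 0, 0, 0, 0, 0, 0, 0, 0]
}}

```text
clock: 9.42
tcp_pos: [0.5006, 0.0572, 0.034]
orientation: [0.001, 0.664, 0.748, 0.001]
wrist_force: [-2.0, -0.2, 7.1]
finger_gap: 0.0561
```

Emit:
{"op": "send_rows", "data": {
  "series": [0, 0, -0.3, 0, 0, 0, 0, 0, 0, -1, 0, 0, 0, 0, 0, 0, -2, 0, 0, 0, 0, 0, 0, -3, 0, 0, 0, 0, 0, 0, -4, 0, 0, 0, 0, 0, 0, -5, 0, 0, 0, 0, 0, 0, -5.7, 0, 0, 0, 0, 0, 0, -6, 0, 0, 0, 0, 0, 0, -6, 0, 0, 0, 0, 0, 0, -6, 0, 0, 0, 0]
}}

```text
clock: 10.25
tcp_pos: [0.4997, 0.0574, 0.0923]
orientation: [0.0, 0.664, 0.748, 0.0]
wrist_force: [-0.3, 0.3, -1.8]
finger_gap: 0.0563
```

Emit:
{"op": "send_rows", "data": {
  "series": [0, 0, 0, 0, 0, 0, 0, 0, 0, 0, 0, 0, 0, 0, 0, 0, 0, 0, 0, 0, 0, 0, 0, 0, 0, 0, 0, 0, 0, 0, 0, 0, 0, 0, 0, 0, 0, 0, 0, 0, 0, 0, 0, 0, 0, 0, 0, 0, 0, 0, 0, 0, 0, 0, 0, 0]
}}

```text
clock: 10.92
tcp_pos: [0.4997, 0.0574, 0.0923]
orientation: [-0.0, 0.664, 0.748, 0.0]
wrist_force: [0.2, 0.0, -2.4]
finger_gap: 0.0563
```

```bash
python3 weigh.py; python3 look.py
```

```text
11.2167 [0.4997 0.0574 0.0923] [-0.     0.664  0.748  0.   ] 0.05602939254285369
[-1.65 -2.31 -2.44 -2.66 -2.96 -2.05] [-0.1   0.11 -2.34] [ 0.    0.01 -0.01] [ -0.   -42.91  27.2    0.     0.     0.  ]
11.2667 [0.4998 0.0574 0.0923] [ 0.06 -0.49 -2.88]
top [273 213  23  23 414] [ 0.5162 -0.0408]
top [179 227  19  23 361] [0.4747 0.1942]
wrist [ 188    0  111   55 4871] [0.4759 0.1742]
wrist [  192   230   142   109 12281] [0.5041 0.0245]
```

Tin_2 weighs about 2.4 N, lighter than tin_1. I'll set it back down.

Emit:
{"op": "send_rows", "data": {
  "series": [0, 0, 1, 0, 0, 0, 0, 0, 0, 2, 0, 0, 0, 0, 0, 0, 3, 0, 0, 0, 0, 0, 0, 4, 0, 0, 0, 0, 0, 0, 4.8, 0, 0, 0, 0, 0, 0, 5.3, 0, 0, 0, 0, 0, 0, 5.6, 0, 0, 0, 0, 0, 0, 5.8, 0, 0, 0, 0, 0, 0, 6, 0, 0, 0, 0, 0, 0, 6, 0, 0, 0, 0]
}}

```text
clock: 12.2
tcp_pos: [0.4992, 0.0574, 0.034]
orientation: [-0.0, 0.663, 0.748, -0.0]
wrist_force: [-7.1, 0.1, 13.2]
finger_gap: 0.056
```

Emit:
{"op": "send_rows", "data": {
  "series": [0, 0, 0, 0, 0, 0, 0, 0, 0, 0, 0, 0, 0, 0.7, 0, 0, 0, 0, 0, 0, 0.85, 0, 0, 0, 0, 0, 0, 1, 0, 0, 0, 0, 0, 0, 1, 0, 0, 0, 0, 0, 0, 1, 0, 0, -2, 0, 0, 0, 1, 0, 0, -5, 0, 0, 0, 1, 0, 0, -9, 0, 0, 0, 1, 0, 0, -13, 0, 0, 0, 1]
}}

```text
clock: 13.03
tcp_pos: [0.4987, 0.0574, 0.1629]
orientation: [-0.001, 0.664, 0.748, -0.001]
wrist_force: [0.4, -1.0, -0.1]
finger_gap: 0.0857
```

Emit:
{"op": "send_rows", "data": {
  "series": [-4, 0.2, 0, 0, 0, 0, 1, -8, 0.4, 0, 0, 0, 0, 1, -9.9, 0.5, 0, 0, 0, 0, 1, -9.9, 0.5, 0, 0, 0, 0, 1, -9.9, 0.5, 0, 0, 0, 0, 1, -9.9, 0.5, 0, 0, 0, 0, 1, -9.9, 0.5, 0, 0, 0, 0, 1]
}}

```text
clock: 13.62
tcp_pos: [0.516, -0.0393, 0.162]
orientation: [-0.001, 0.663, 0.748, -0.0]
wrist_force: [0.1, -0.6, 0.3]
finger_gap: 0.0853
```

```bash
python3 look.py; python3 weigh.py;python3 -c "
from h import *
rows([.517,-.041,.0325],.12)"
```

```text
13.6667 [ 0.5161 -0.0392  0.162 ] [-0.55  0.11 -0.43]
top [234 218  23  23 431] [0.5001 0.0569]
top [179 227  24  23 440] [0.4747 0.1895]
wrist [ 216   40   79   76 4629] [0.4996 0.0549]
wrist [ 227  165   71   71 3955] [ 0.516  -0.0396]
14.0667 [ 0.5165 -0.0401  0.1623] [-0.     0.663  0.748  0.   ] 0.08510980578071534
[-0.37 -0.99 -0.45  0.21 -0.01 -0.34] [-0.13 -0.24 -0.33] [-0.01  0.02  0.  ] [ 2.000e-02 -4.224e+01  2.848e+01  1.000e-02  0.000e+00  0.000e+00]
shift [-0.1   0.04 12.98] turn [ 0.   -0.    0.01] clock 14.07
```

Tins 1 and 2 are back in place, and the tool is aligned on tin_3.

Emit:
{"op": "send_rows", "data": {
  "series": [0, 0, 4, 0, 0, 0, 1, 0, 0, 8, 0, 0, 0, 1, 0, 0, 11, 0, 0, 0, 1, 0, 0, 12.5, 0, 0, 0, 1, 0, 0, 13, 0, 0, 0, 1, 0, 0, 13, 0, 0, 0, 1, 0, 0, 13, 0, 0, 0, 0.5, 0, 0, 13, 0, 0, 0, 0.5, 0, 0, 13, 0, 0, 0, 0, 0, 0, 13, 0, 0, 0, 0],
  "newtons": 50
}}

```text
clock: 14.9
tcp_pos: [0.5179, -0.0407, 0.0343]
orientation: [0.002, 0.664, 0.748, 0.001]
wrist_force: [-1.4, 0.1, 6.1]
finger_gap: 0.0569
```

Emit:
{"op": "send_rows", "data": {
  "series": [0, 0, 0, 0, 0, 0, 0, 0, 0, 0, 0, 0, 0, 0, 0, 0, 0, 0, 0, 0, 0, 0, 0, 0, 0, 0, 0, 0]
}}

```text
clock: 15.23
tcp_pos: [0.5179, -0.0407, 0.0343]
orientation: [0.002, 0.664, 0.748, 0.001]
wrist_force: [-0.4, -0.6, 5.6]
finger_gap: 0.0565
```

Emit:
{"op": "send_rows", "data": {
  "series": [0, 0, -0.3, 0, 0, 0, 0, 0, 0, -1, 0, 0, 0, 0, 0, 0, -2, 0, 0, 0, 0, 0, 0, -3, 0, 0, 0, 0, 0, 0, -4, 0, 0, 0, 0, 0, 0, -5, 0, 0, 0, 0, 0, 0, -5.7, 0, 0, 0, 0, 0, 0, -6, 0, 0, 0, 0, 0, 0, -6, 0, 0, 0, 0, 0, 0, -6, 0, 0, 0, 0]
}}

```text
clock: 16.07
tcp_pos: [0.5165, -0.0403, 0.0923]
orientation: [0.0, 0.664, 0.748, 0.0]
wrist_force: [-1.9, 0.1, -1.1]
finger_gap: 0.0564
```

Emit:
{"op": "send_rows", "data": {
  "series": [0, 0, 0, 0, 0, 0, 0, 0, 0, 0, 0, 0, 0, 0, 0, 0, 0, 0, 0, 0, 0, 0, 0, 0, 0, 0, 0, 0, 0, 0, 0, 0, 0, 0, 0, 0, 0, 0, 0, 0, 0, 0, 0, 0, 0, 0, 0, 0, 0, 0, 0, 0, 0, 0, 0, 0]
}}

```text
clock: 16.73
tcp_pos: [0.5165, -0.0403, 0.0923]
orientation: [-0.0, 0.664, 0.748, 0.0]
wrist_force: [0.5, 0.4, -1.8]
finger_gap: 0.0566
```

```bash
python3 weigh.py; python3 look.py
```

```text
17.0333 [ 0.5166 -0.0403  0.0923] [0.    0.664 0.748 0.   ] 0.05653876999211603
[-2.32 -2.01 -1.9  -1.04 -0.89 -1.37] [-0.06 -0.08 -1.59] [-0.02 -0.    0.01] [ -0.   -44.09  27.     0.     0.    -0.  ]
17.0833 [ 0.5165 -0.0403  0.0923] [-0.04 -0.29 -0.62]
top [234 218  23  23 431] [0.5001 0.0569]
top [179 227  24  23 441] [0.4747 0.1895]
wrist [ 195   11  113  109 9577] [0.4998 0.0546]
wrist [  192   227   141   112 12494] [ 0.5208 -0.0725]
```

Weights come out at tin_1 ≈ 3.8 N, tin_2 ≈ 2.4 N and tin_3 ≈ 1.5 N, so tin_1 is heaviest by more than the stated margin. I'll return tin_3 and go back to tin_1.

Emit:
{"op": "send_rows", "data": {
  "series": [0, 0, 1, 0, 0, 0, 0, 0, 0, 2, 0, 0, 0, 0, 0, 0, 3, 0, 0, 0, 0, 0, 0, 4, 0, 0, 0, 0, 0, 0, 4.8, 0, 0, 0, 0, 0, 0, 5.3, 0, 0, 0, 0, 0, 0, 5.6, 0, 0, 0, 0, 0, 0, 5.8, 0, 0, 0, 0, 0, 0, 6, 0, 0, 0, 0, 0, 0, 6, 0, 0, 0, 0]
}}

```text
clock: 18.02
tcp_pos: [0.5159, -0.0402, 0.0343]
orientation: [-0.0, 0.663, 0.748, -0.0]
wrist_force: [-7.5, 1.1, 14.5]
finger_gap: 0.0562
```

Emit:
{"op": "send_rows", "data": {
  "series": [0, 0, 0, 0, 0, 0, 0, 0, 0, 0, 0, 0, 0, 0.7, 0, 0, 0, 0, 0, 0, 0.85, 0, 0, 0, 0, 0, 0, 1, 0, 0, 0, 0, 0, 0, 1, 0, 0, 0, 0, 0, 0, 1, 0, 0, -2, 0, 0, 0, 1, 0, 0, -5, 0, 0, 0, 1, 0, 0, -9, 0, 0, 0, 1, 0, 0, -13, 0, 0, 0, 1]
}}

```text
clock: 18.85
tcp_pos: [0.5154, -0.0401, 0.1627]
orientation: [-0.001, 0.664, 0.748, -0.001]
wrist_force: [1.0, -0.5, -1.2]
finger_gap: 0.0857
```

Emit:
{"op": "send_rows", "data": {
  "series": [4, -0.3, 0, 0, 0, 0, 1, 8, -0.5, 0, 0, 0, 0, 1, 12, -0.8, 0, 0, 0, 0, 1, 16, -1, 0, 0, 0, 0, 1, 20, -1.3, 0, 0, 0, 0, 1, 23.3, -1.5, 0, 0, 0, 0, 1, 23.3, -1.5, 0, 0, 0, 0, 1, 23.3, -1.5, 0, 0, 0, 0, 1, 23.3, -1.5, 0, 0, 0, 0, 1, 23.3, -1.5, 0, 0, 0, 0, 1]
}}

```text
clock: 19.68
tcp_pos: [0.474, 0.1883, 0.1621]
orientation: [0.0, 0.664, 0.748, -0.0]
wrist_force: [-0.4, -0.3, -0.1]
finger_gap: 0.0852
```

```bash
python3 look.py; python3 -c "
from h import *
read_camera('top');rows([.4738,.1898,.0325],.12)"
```

```text
19.7333 [0.4741 0.1881 0.1622] [ 0.48 -0.76  0.46]
top [273 213  23  22 411] [ 0.5169 -0.0399]
top [234 218  23  23 423] [0.4997 0.0571]
top [191 227  12  23 179] [0.4766 0.1747]
wrist [ 226  162   72   71 3997] [0.4736 0.1903]
wrist [ 243  297   58   42 1922] [0.4973 0.0665]
shift [ 0.17 -0.02 12.98] turn [ 0.    0.   -0.13] clock 19.88
```

Emit:
{"op": "send_rows", "data": {
  "series": [0.2, 0, 4, 0, 0, 0, 1, 0.2, 0, 8, 0, 0, 0, 1, 0.2, 0, 11, 0, 0, 0, 1, 0.2, 0, 12.5, 0, 0, 0, 1, 0.2, 0, 13, 0, 0, 0, 1, 0.2, 0, 13, 0, 0, 0, 1, 0.2, 0, 13, 0, 0, 0, 0.5, 0.2, 0, 13, 0, 0, 0, 0.5, 0.2, 0, 13, 0, 0, 0, 0, 0.2, 0, 13, 0, 0, 0, 0],
  "newtons": 50
}}

```text
clock: 20.72
tcp_pos: [0.4746, 0.1914, 0.0342]
orientation: [0.001, 0.664, 0.748, 0.001]
wrist_force: [-2.4, -0.7, 5.6]
finger_gap: 0.0571
```

Emit:
{"op": "send_rows", "data": {
  "series": [0, 0, 0, 0, 0, 0, 0, 0, 0, 0, 0, 0, 0, 0, 0, 0, 0, 0, 0, 0, 0, 0, 0, 0, 0, 0, 0, 0]
}}

```text
clock: 21.05
tcp_pos: [0.4746, 0.1913, 0.0342]
orientation: [0.001, 0.664, 0.748, 0.001]
wrist_force: [-1.9, -1.4, 5.8]
finger_gap: 0.057
```

Emit:
{"op": "send_rows", "data": {
  "series": [0, 0, -0.3, 0, 0, 0, 0, 0, 0, -1, 0, 0, 0, 0, 0, 0, -2.5, 0, 0, 0, 0, 0, 0, -4.5, 0, 0, 0, 0, 0, 0, -6.5, 0, 0, 0, 0, 0, 0, -8.5, 0, 0, 0, 0, 0, 0, -10.5, 0, 0, 0, 0, 0, 0, -12.5, 0, 0, 0, 0, 0, 0, -14.5, 0, 0, 0, 0, 0, 0, -16, 0, 0, 0, 0]
}}

```text
clock: 21.88
tcp_pos: [0.4737, 0.1913, 0.1946]
orientation: [0.0, 0.663, 0.748, 0.001]
wrist_force: [0.5, 0.1, -3.8]
finger_gap: 0.0571
```

Emit:
{"op": "send_rows", "data": {
  "series": [0, 0, -1.5, 0, 0, 0, 0, 0, 0, -3, 0, 0, 0, 0, 0, 0, -3.7, 0, 0, 0, 0, 0, 0, -4, 0, 0, 0, 0, 0, 0, -4, 0, 0, 0, 0, 0, 0, -4, 0, 0, 0, 0, 0, 0, -4, 0, 0, 0, 0, 0, 0, -4, 0, 0, 0, 0, 0, 0, -4, 0, 0, 0, 0, 0, 0, -4, 0, 0, 0, 0]
}}

```text
clock: 22.72
tcp_pos: [0.4733, 0.1911, 0.2318]
orientation: [-0.0, 0.664, 0.748, -0.0]
wrist_force: [-0.0, -0.3, -4.0]
finger_gap: 0.0572
```

```bash
python3 weigh.py; python3 look.py; python3 - <<'E'
from h import *
cv2.imwrite("pics/end.png",read_camera("scene"))
E
```

```text
23.0167 [0.4735 0.1912 0.2323] [-0.     0.664  0.748  0.   ] 0.05689321068385532
[-4.95 -4.34 -4.51 -3.89 -3.8  -3.86] [-0.11 -0.12 -4.22] [ 0.03  0.01 -0.  ] [-0.000e+00 -4.285e+01  3.140e+01  1.000e-02 -0.000e+00 -0.000e+00]
23.0667 [0.4735 0.1912 0.2323] [-0.15  0.13 -4.19]
top [273 213  23  22 411] [ 0.5169 -0.0401]
top [234 218  23  24 426] [0.4995 0.057 ]
wrist [  193   232   140   107 11922] [0.4901 0.0566]
```

View pics/end.png

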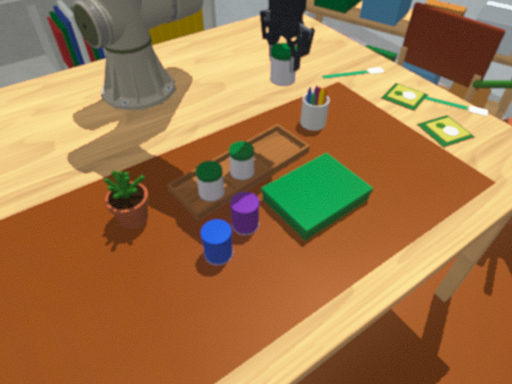

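The scene view shows tin_1 held upright at (283,65), well above the table. Tins 2 and 3 stand in their compartments at (242,160) and (210,180), and nothing else has moved.

```bash
python3 -c "
from workcell import *
print(hand_in())"
```

```text
the job is handed in; nothing more can be done
None
```

I hefted tins 1, 2 and 3 in order and set each back in its own compartment. Then I picked tin_1 up again as the heaviest and handed the job in at about 23 s with it still held.

- **Weights:** the wrist force read about 3.8 N for tin_1 (4.2 N on the second lift), 2.4 N for tin_2 and 1.5 N for tin_3. Single readings were noisy by roughly 0.5 to 1 N. The order is clear, and tin_1's margin over tin_2 fits the stated 120 g.
- **Final state:** tin_1 is upright and still, with its underside about 20 cm above the table, worked out from the arm's pose. Tins 2 and 3 measured within 1 mm of where they started. In the last picture both stood in their compartments, and the crayon pot, plant and card box looked unmoved.

No check failed or disagreed, but `hand_in()` reports no verdict.

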